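Clip the gaping end of a re-glued phone shut

ROBOT

A 6-joint arm with a two-finger parallel gripper is mounted at the origin on a cart in front of the work surface, level with it; the furniture and walls round the work are solid. World frame = base frame: x ahead of the robot, y to its left, z up, the work surface at z = 0. Lengths are in m, angles in rad, forces in N, time in s.
With the tool pointing down it reaches from about 0.275 to 0.875 m from the base axis. Payload 12.5 kg.
Tool frame: the origin (TCP) lies midway between the tips of the shut fingers; the grasp point (between the pads) lies 19 mm behind it (env.pinch_z is the distance from the TCP to the grasp point, in m); z points along the fingers, y is the line along which they close (so a half turn about z gives the same grasp; the last joint's range is limited). The gripper opens to 85 mm and grips with 20 to 120 N. Pads are 22 mm wide; open, the fingers measure 114 mm over their backs; the gripper's body (76 mm by 85 mm) begins 54 mm behind the grasp point. The pads swing forward as they close: fully open they stand 13 mm farther back than shut.
Start: joints at [1.021, 0.351, 1.652, -0, 1.139, -0.085], TCP at [0.247, 0.492, 0.231] pointing down, gripper open.
Joint ranges: [-2.75, 2.75], [-0.79, 2.1], [0.01, 2.65], [-1.57, 4.71], [0.07, 3.14], [-2.87, 2.87]. Speed limits (rad/s): [2.22, 2.22, 2.79, 3.14, 3.14, 3.14].

INTERFACE

Orientations are given as a unit quaternion [x, y, z, w].
In Python, from workcell import sense, viewer, finish_job, env gives the robot as it stands.
- The arm moves only by the tool move_arm, never from a script. Its argument "rows" is a list of rows, each a list of 6 numbers: the shift along the world's x, y, z in cm, then the turn, a rotation vector about the world's x, y, z in rad. In form: [[dx, dy, dz, wx, wy, wz], ...]. A call has exactly 5 rows; each row is the pose to reach, as a shift and turn from the pose commanded when the call began; what a row does not reach only later rows make up. A row lasts 1/10 s, in which the tool goes at most 50 mm and 8.59 degrees, less where a joint would pass 70% of its speed; a pose out of reach is approached as far as the arm can. A call with a gripper value outside its range is refused whole. "gripper" is the gripper command: -1 is fully open, 1 is shut, values between are in proportion, set as the call begins (left out, the last holds). The fingers move at their own pace and stop on an object; "force" is the grip in N (left out, the last holds). Time passes only in rows, so rows that repeat a pose let the fingers close, or fill a call up. It gives the time, the measured TCP pose, the force, the opening and the grip force at its end, in the units of the state.
- sense(): the state, without advancing time (a new reading comes with each control period).
- viewer.camera(name): name is "side" or "top" or "wrist"; returns a dict with "img" (480x640x3 uint8, red, green, blue), "fx", "fy", "cx", "cy" (pixels), "cam_to_world" (4x4, takes a point from camera to world coordinates). Camera axes: x right, y up, looking along -z (the intrinsics and any distortion apply to the point x, -y, -z); pixel columns grow to the right and rows downward; lengths in m; the calibration is good to about 2 mm. A picture is of the moment at which its call begins. There is no depth.
- finish_job(): hands the job in; it is judged then, once.
The state is a dict: "t": time; "q": joint angles; "dq": joint speeds; "tau": joint torques, N m; "tcp_pos": TCP position; "ee_rot": TCP orientation; "ft_force": force on the tool from outside, world axes, zero at the start; "ft_torque": the same for the moment, N m; "finger_gap": finger opening in m; "grasp_force": force on a finger pad.
Only numpy, scipy, OpenCV 4.12 (cv2) and the standard library are available. Lean on these libraries where they do the work, as an engineer would, in place of code of your own. Each camera call takes 0.05 s, during which the arm holds its last target. There are 200 camera calls.

TASK

The phone in the curing stand has just had its back cover glued on, and the cover still gapes at the end that has no clip. Squeeze the spare red spring clip that lies on the bench open, bring it straight on to roughly the middle of that short end so that its jaws pinch the cover and the frame together with the seam shut, and let go. The phone must stay standing in its stand.

Things in the scene. Friction and masses are not known exactly. Their poses are not given: they have to be found in the camera images.
- clip_grip (a point): Spare red spring clip lying flat, like a clothes peg, 75 mm long, 22 mm high, 0.04 kg. Point midway between its two wings, 11 mm above its underside: squeeze here. x: along the clip to the jaws; y: the line the wings close along; z: up. Pivot pin 24 mm ahead, jaw tips 63 mm ahead, wing ends 11 mm behind. Wings are 45 mm wide overall here, 53 mm at their ends; fully squeezed parallel, 22 mm.
- clip_mouth (a point): Point midway between the spare clip's jaw pads (middle of the 11 mm long pads), 57 mm ahead of clip_grip, 11 mm above the underside; same axes. Fully squeezed, the jaws open evenly about the x axis, 32 mm at the tips and 26 mm at the back of the pads; the tips are then 59 mm and the pads' middle 54 mm ahead of clip_grip, and the throat takes an edge up to 25 mm back from the tips.
- clip_jaw (a joint): Angle of each jaw of the spare clip (rad): 0 shut and empty, 0.42 fully squeezed (wings at their stop), about 0.16 when shut on the phone (wings then 42 mm wide at their ends). Both halves move alike. Sprung shut: each wing takes about 4 N to start and 11 N at the stop.
- phone_end (a point): Centre of the free, unclipped short end of the phone, which stands on its long edge; 47 mm above the bench. x: out of the end, along the phone; y: out of the black back cover; z: up. Phone 140 mm long (x), 70 mm high (z), 13 mm thick when shut (y -6.5 to +6.5 mm: silver frame and screen on -y, 5 mm cover on +y). While it gapes, the cover stands 4.5 mm farther out on +y at this end. 0.3 kg, loose.
- cover (a joint): How far the back cover gapes (rad), hinged at its far, clipped end: 0 fully shut, 0.034 gaping 4.5 mm at the free end. The springy adhesive pushes it open; about 2.5 N at the free end hold it shut, less than the clip gives.
- stand: Grey curing stand, fixed: 12 mm base, low cheeks up to 38 mm, a stop behind the phone's far end. Origin on the bench under the phone's middle; axes as phone_end. The phone's last 35 mm at the free end overhang it: nothing below or beside them. Two clips like the spare one sit on the phone's top edge, over 80 mm back from the free end, up to 140 mm above the bench.
Mind the look-alikes: they are no part of the job. Several things look just like the part that bears clip_grip: the one meant starts farthest to the robot's left.

How it is judged:
By the outcome, as a careful person would: the job done as asked, in the order asked, and still so for the second after the job is handed in, with the robot touching nothing.
It also fails if it takes over 38 s, if anything falls off the work surface, if the arm or the gripper's body presses on something with over 40 N, if the wrist force passes 120 N, or if a joint passes its speed limit or range.

## Working session

There is one attempt and no reset: what is moved stays moved. The work goes in short steps, Python scripts to look and compute and a tool call to move; the robot and the scene stay as the last step left them, time stands still between calls to the robot, and variables do not carry over. Pictures are saved under pics/ and viewed, at most 10 in all, crops included, and the job is handed in when it is done.

Besides the shell and the picture viewer there is one more tool, called after "Call:" as name(argument=value, ...), one argument or row to a line, values as JSON. move_arm: Moves the arm, as the interface text tells. Its arguments: {"type":"object","properties":{"rows":{"type":"array"},"gripper":{"type":"number"},"force":{"type":"number"}},"required":["rows"]}

```bash
ls; mkdir -p pics
cat > h.py <<'E'
import numpy as np, cv2
from workcell import sense, viewer, finish_job, env
def shot(n,f):
    c=viewer.camera(n); cv2.imwrite('pics/'+f,c['img'][:,:,::-1]); np.savez('pics/'+f[:-4]+'.npz',**{k:v for k,v in c.items() if not isinstance(v,str)}); return c
def ray(c,u,v):
    M=np.array(c['cam_to_world']); d=np.array([(u-c['cx'])/c['fx'],-(v-c['cy'])/c['fy'],-1.])
    return M[:3,3],M[:3,:3]@d
def plane(c,u,v,z):
    o,d=ray(c,u,v); return o+d*(z-o[2])/d[2]
def proj(c,p):
    M=np.array(c['cam_to_world']); q=M[:3,:3].T@(np.array(p)-M[:3,3]); return c['cx']-c['fx']*q[0]/q[2], c['cy']+c['fy']*q[1]/q[2]
E
python3 - <<'E'
from h import *
s=sense();print({k:s[k] for k in('t','tcp_pos','ee_rot','finger_gap')}, env.pinch_z)
a=shot('top','top0.png');b=shot('side','side0.png');w=shot('wrist','wrist0.png')
print([k for k in a if k!='img'])
cv2.imwrite('pics/all0.png',np.vstack([cv2.resize(np.hstack([a['img'],b['img']]),(800,300)),cv2.resize(w['img'],(400,300)).repeat(1,0) if 0 else np.hstack([cv2.resize(w['img'],(400,300)),np.zeros((300,400,3),np.uint8)])])[:,:,::-1])
E
```

```text
pics
{'t': 0.0, 'tcp_pos': array([0.24632778, 0.49137874, 0.23074993]), 'ee_rot': array([ 2.30311046e-01,  9.73116879e-01, -5.75305931e-04, -1.74093169e-04]), 'finger_gap': 0.08512094275748495} 0.0187
['fx', 'fy', 'cx', 'cy', 'cam_to_world']
```

View pics/top0.png

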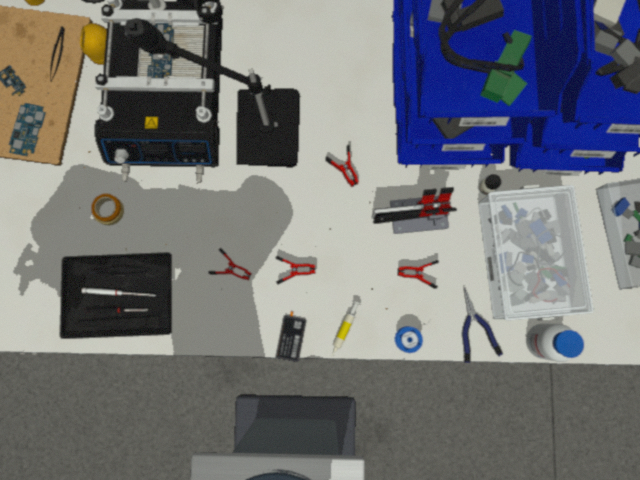

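View pics/side0.png

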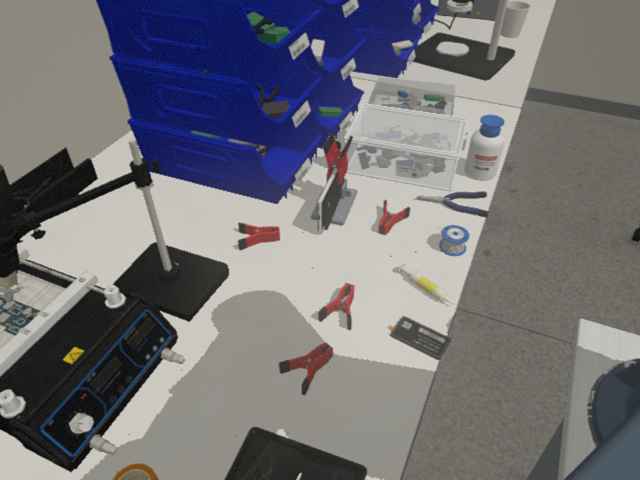

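The top view shows four clips lying on the bench, at (233,267), (298,268), (345,167) and (418,270). Two more sit on the phone at about (437,203). The phone's free end is at about (375,214). Image left should be +y, so the leftmost clip (233,267) fits the description. I'll check that in an enlarged crop.

Run:
```python
from h import *
im=cv2.imread('pics/top0.png')
c=dict(np.load('pics/top0.npz'))
for p in [(233,267),(298,268),(345,167),(418,270),(375,214)]: print(p,plane(c,*p,0.011).round(3))
a=cv2.resize(im[235:295,195:275],(800,600),interpolation=cv2.INTER_CUBIC)[:, :]
b=cv2.resize(im[175:243,365:465],(800,544),interpolation=cv2.INTER_CUBIC)
o=np.vstack([cv2.resize(a,(400,300)),cv2.resize(b,(400,272))])
w=cv2.imread('pics/wrist0.png')
cv2.imwrite('pics/crop1.png',np.hstack([o,cv2.resize(w,(400,572))]))
```

```text
(233, 267) [0.498 0.095 0.011]
(298, 268) [ 0.499 -0.03   0.011]
(345, 167) [ 0.699 -0.117  0.011]
(418, 270) [ 0.499 -0.259  0.011]
(375, 214) [ 0.606 -0.176  0.011]
```

View pics/crop1.png

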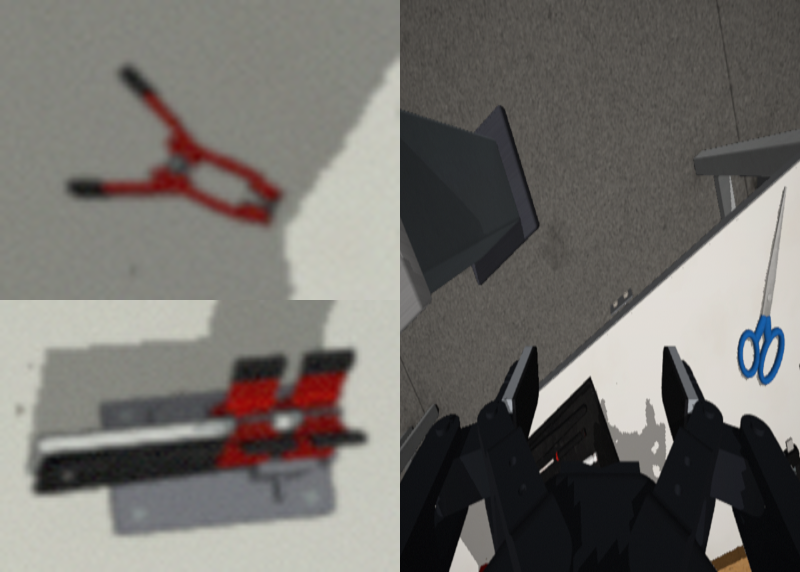

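In the crop, the leftmost clip's black-tipped wings are at about (221,250) and (212,272), its pin at about (231,267.6) and its jaws at about (250,276). The phone's free end is on the left, with the black cover facing the robot (-x) and the silver frame on +x. I'll go above the clip first.

Run:
```python
from h import *
c=dict(np.load('pics/top0.npz'))
w1,w2,j,pv=[plane(c,*p,0.018)[:2] for p in [(221,250),(212,272.4),(250,276),(231,267.6)]]
wm=(w1+w2)/2; d=j-wm; L=np.linalg.norm(d); d/=L; print(L,np.linalg.norm(w1-w2),np.degrees(np.arctan2(d[1],d[0])))
print('grip', pv-.024*d, wm+.011*d, j-.063*d)
s=sense(); print(s['tcp_pos'])
for n in ('top','side','wrist'):
    print(n,np.array(dict(np.load(f'pics/{n}0.npz'))['cam_to_world']).round(3).tolist())
```

```text
0.07039031469965673 0.04574221601992453 -112.5663196762917
grip [0.50553421 0.11985171] [0.50384866 0.11572477] [0.50523389 0.11905808]
[0.2463733  0.49144748 0.23086713]
top [[0.02, 0.988, -0.152, 0.404], [-1.0, 0.018, -0.012, -0.082], [-0.01, 0.152, 0.988, 1.111], [0.0, 0.0, 0.0, 1.0]]
side [[-0.911, 0.271, -0.31, 0.305], [-0.411, -0.618, 0.67, 0.486], [-0.01, 0.738, 0.675, 0.638], [0.0, 0.0, 0.0, 1.0]]
wrist [[0.449, -0.861, -0.24, 0.186], [0.894, 0.432, 0.123, 0.523], [-0.002, -0.27, 0.963, 0.374], [0.0, 0.0, 0.0, 1.0]]
```

Call:
move_arm(
  rows=[
    [2.4, -3.4, 0, 0, 0, -0.14],
    [4.8, -6.8, -1, 0, 0, -0.28],
    [7.2, -10.2, -2, 0, 0, -0.42],
    [9.6, -13.6, -3, 0, 0, -0.56],
    [12, -17, -4, 0, 0, -0.7],
  ],
  gripper=-1,
)

```text
t: 0.65
tcp_pos: [0.3671, 0.3202, 0.1909]
ee_rot: [0.552, 0.834, -0.0, 0.0]
ft_force: [0.5, 1.1, 0.4]
finger_gap: 0.0854
grasp_force: 0.0
```

Call:
move_arm(
  rows=[
    [2.5, -3.6, -1, 0, 0, -0.14],
    [5, -7.2, -2, 0, 0, -0.28],
    [7.5, -10.8, -3, 0, 0, -0.42],
    [10, -14.4, -4, 0, 0, -0.56],
    [12.5, -18, -5, 0, 0, -0.7],
  ],
)

```text
t: 1.15
tcp_pos: [0.4922, 0.14, 0.1408]
ee_rot: [0.805, 0.594, -0.0, -0.0]
ft_force: [1.1, 0.3, -0.1]
finger_gap: 0.0852
grasp_force: 0.0
```

Call:
move_arm(
  rows=[
    [1.4, -2.2, -2, 0, 0, -0.108],
    [1.4, -2.2, -2, 0, 0, -0.108],
    [1.4, -2.2, -2, 0, 0, -0.108],
    [1.4, -2.2, -2, 0, 0, -0.108],
    [1.4, -2.2, -2, 0, 0, -0.108],
  ],
)

```text
t: 1.65
tcp_pos: [0.5054, 0.1205, 0.1219]
ee_rot: [0.833, 0.553, 0.0, 0.0]
ft_force: [-0.3, 0.4, 0.1]
finger_gap: 0.0853
grasp_force: 0.0
```

Run:
```python
from h import *
s=sense();print(s['t'],s['tcp_pos'],s['ee_rot'],s['q'],s['ft_force'])
c=shot('wrist','wrist1.png'); print(np.array(c['cam_to_world']).round(3).tolist())
```

```text
1.65 [0.50536954 0.12051658 0.12189529] [8.33485845e-01 5.52540629e-01 4.18307559e-04 1.58180636e-04] [1.44441500e-01 4.40993735e-01 1.82791296e+00 9.27282402e-05
 8.71794350e-01 5.44359328e-01] [-0.3380649   0.39561239  0.14507739]
[[0.921, 0.376, 0.105, 0.532], [-0.39, 0.886, 0.249, 0.185], [0.001, -0.27, 0.963, 0.265], [0.0, 0.0, 0.0, 1.0]]
```

View pics/wrist1.png

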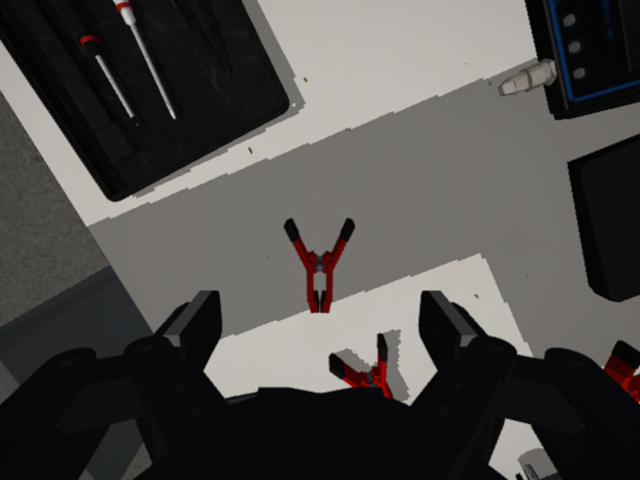

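The wrist view shows the clip squarely below and aligned with the tool: wing ends at about (290,222) and (349,222), pin at about (320,264), jaw tips at about (320,312).

Run:
```python
from h import *
c=dict(np.load('pics/wrist1.npz'))
w1,w2,j,pv=[plane(c,*p,0.02)[:2] for p in [(290,221),(350,221),(320,311),(320,264)]]
wm=(w1+w2)/2; d=j-wm; L=np.linalg.norm(d); d/=L; print(L,np.linalg.norm(w1-w2),np.degrees(np.arctan2(d[1],d[0])))
print('grip', pv-.024*d, wm+.011*d, j-.063*d)
```

```text
0.07521970521735812 0.045293829993115285 -112.95650704625245
grip [0.50690626 0.12385861] [0.50670333 0.1233773 ] [0.50622761 0.12225419]
```

Call:
move_arm(
  rows=[
    [0.1, 0.25, -3.5, 0, 0, 0],
    [0.1, 0.25, -7, 0, 0, 0],
    [0.1, 0.25, -10, 0, 0, 0],
    [0.1, 0.25, -11.4, 0, 0, 0],
    [0.1, 0.25, -11.7, 0, 0, 0],
  ],
)

```text
t: 2.2
tcp_pos: [0.5059, 0.1224, 0.0035]
ee_rot: [0.834, 0.552, -0.001, -0.0]
ft_force: [0.2, -1.3, 0.5]
finger_gap: 0.0853
grasp_force: 0.0
```

Call:
move_arm(
  rows=[
    [0, 0, 0, 0, 0, 0],
    [0, 0, 0, 0, 0, 0],
    [0, 0, 0, 0, 0, 0],
    [0, 0, 0, 0, 0, 0],
    [0, 0, 0, 0, 0, 0],
  ],
  gripper=0.1,
  force=50,
)

```text
t: 2.7
tcp_pos: [0.5078, 0.1224, 0.0059]
ee_rot: [0.834, 0.552, 0.002, 0.001]
ft_force: [0.3, 0.1, 7.0]
finger_gap: 0.0383
grasp_force: 6.1
```

Call:
move_arm(
  rows=[
    [0, 0, 0.1, 0, 0, 0],
    [0, 0, 0.2, 0, 0, 0],
    [0, 0, 0.2, 0, 0, 0],
    [0, 0, 0.2, 0, 0, 0],
    [0, 0, 0.2, 0, 0, 0],
  ],
  gripper=1,
)

```text
t: 3.2
tcp_pos: [0.5074, 0.1223, 0.0074]
ee_rot: [0.834, 0.552, 0.001, 0.0]
ft_force: [-0.8, -0.6, 9.9]
finger_gap: 0.0184
grasp_force: 51.2
```

Run:
```python
from h import *
s=sense();print(s['t'],s['tcp_pos'],s['ee_rot'],s['finger_gap'],s['grasp_force'],s['ft_force'])
c=shot('wrist','wrist2.png')
```

```text
3.2 [0.50738069 0.1223076  0.00742987] [8.34037706e-01 5.51706336e-01 1.00637395e-03 4.59105381e-04] 0.01843434551371099 51.23312473297119 [-0.82675149 -0.58077713  9.87905788]
```

View pics/wrist2.png

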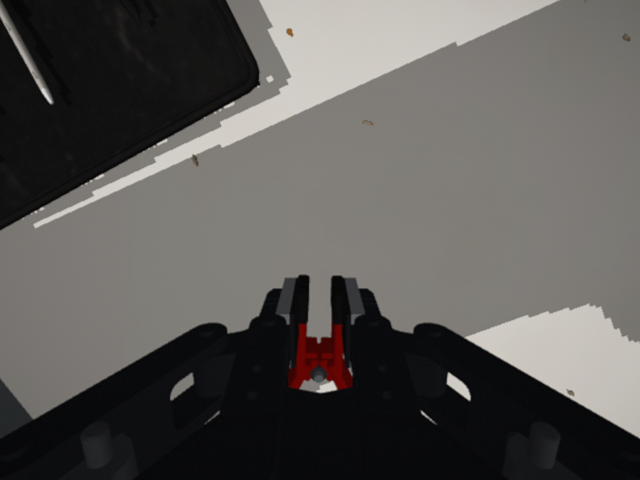

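The clip is squeezed between the pads, with the wings at their stop and the pin visible at (319,375). Next I'll lift it and measure the phone in the first top and side pictures.

Call:
move_arm(
  rows=[
    [0, 0, 1, 0, 0, 0],
    [0, 0, 3, 0, 0, 0],
    [0, 0, 6, 0, 0, 0],
    [0, 0, 9, 0, 0, 0],
    [0, 0, 11, 0, 0, 0],
  ],
)

```text
t: 3.75
tcp_pos: [0.5068, 0.1222, 0.1188]
ee_rot: [0.834, 0.552, 0.001, 0.0]
ft_force: [-0.0, 0.3, -0.7]
finger_gap: 0.0184
grasp_force: 50.3
```

Run:
```python
from h import *
t=cv2.imread('pics/top0.png')[185:240,365:425]; s=cv2.imread('pics/side0.png')[130:240,300:365]
cv2.imwrite('pics/ph.png',np.hstack([cv2.resize(t,(480,440),interpolation=cv2.INTER_NEAREST),cv2.resize(s,(260,440),interpolation=cv2.INTER_NEAREST)]))
```

```text
(no output)
```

View pics/ph.png

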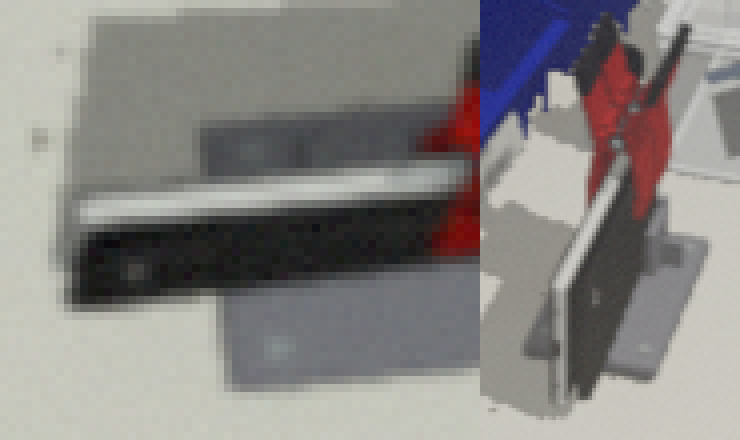

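Run:
```python
from h import *
c=dict(np.load('pics/top0.npz'));s=dict(np.load('pics/side0.npz'))
P=lambda x,y:plane(c,365+x/8,185+y/8,.082)
a,b=P(78,190),P(78,223); e,f=P(460,155),P(460,189)
print(a,b,np.linalg.norm(a-b))
for d in (a-e,b-f): print('phone x angle',np.degrees(np.arctan2(d[1],d[0])))
for p in (a,b): print('side px',proj(s,p),proj(s,[*p[:2],.012]))
print('top side rays',plane(s,318.7,201.5,.082),plane(s,324,204.5,.082),plane(s,319,231,.012))
th=np.arctan2(*(b-f)[1::-1]); ex=np.array([np.cos(th),np.sin(th)]); ey=np.array([-np.sin(th),np.cos(th)])
E_=(a[:2]+b[:2])/2+ey*2.5e-3; print('end',E_)
```

```text
[ 0.60292918 -0.16952908  0.082     ] [ 0.59531599 -0.16956905  0.082     ] 0.007613295007105468
phone x angle 96.36997588668575
phone x angle 96.21715879492865
side px (np.float64(316.84382736079374), np.float64(200.08166626395365)) (np.float64(317.1181145165945), np.float64(230.40166145997816))
side px (np.float64(320.85029035718054), np.float64(201.14277611393186)) (np.float64(320.9262156493339), np.float64(231.48431233544787))
top side rays [ 0.5983319  -0.16715249  0.082     ] [ 0.58653644 -0.16312507  0.082     ] [ 0.59909061 -0.16938762  0.012     ]
end [ 0.59663729 -0.16981981]
```

Both views agree: the end centre is near (0.597, -0.170) and phone x points at about 96°. I'll bring the clip to a standoff 60 mm out, aligned and at the right height.

Call:
move_arm(
  rows=[
    [0.7, -1.7, 0, 0, 0, 0.06],
    [1.8, -4.2, 0, 0, 0, 0.16],
    [3.2, -7.2, 0, 0, 0, 0.27],
    [4.6, -10.2, 0, 0, 0, 0.38],
    [5.8, -13, 0, 0, 0, 0.47],
  ],
)

```text
t: 4.25
tcp_pos: [0.5649, -0.0092, 0.1169]
ee_rot: [0.681, 0.732, 0.0, 0.0]
ft_force: [-0.2, 0.2, -0.3]
finger_gap: 0.0186
grasp_force: 50.2
```

Call:
move_arm(
  rows=[
    [1, -2.2, -1, 0, 0, 0.04],
    [1.7, -4, -3, 0, 0, 0.04],
    [1.9, -4.2, -5.5, 0, 0, 0.04],
    [1.9, -4.2, -7, 0, 0, 0.04],
    [1.9, -4.2, -7.5, 0, 0, 0.04],
  ],
)

```text
t: 4.75
tcp_pos: [0.5825, -0.0495, 0.0401]
ee_rot: [0.668, 0.744, -0.001, -0.001]
ft_force: [-0.6, 0.8, -0.3]
finger_gap: 0.0188
grasp_force: 50.3
```

Run:
```python
from h import *
s=sense();print(s['t'],s['tcp_pos'],s['ee_rot'],s['finger_gap'],s['grasp_force'],s['ft_force'])
a=shot('top','top2.png');b=shot('side','side2.png')
t=a['img'][180:260,300:400,::-1]; s=b['img'][130:280,280:400,::-1]
cv2.imwrite('pics/st.png',np.hstack([cv2.resize(t,(500,400),interpolation=cv2.INTER_CUBIC),cv2.resize(s,(300,375),interpolation=cv2.INTER_CUBIC)[:].__class__(0) if 0 else cv2.copyMakeBorder(cv2.resize(s,(300,375),interpolation=cv2.INTER_CUBIC),0,25,0,0,0)]))
```

```text
4.75 [ 0.5824617  -0.04949992  0.04006913] [ 6.67906568e-01  7.44243927e-01 -6.93038906e-04 -1.14601893e-03] 0.018794913155584767 50.26165723800659 [-0.6465472   0.77340455 -0.34902772]
```

View pics/st.png

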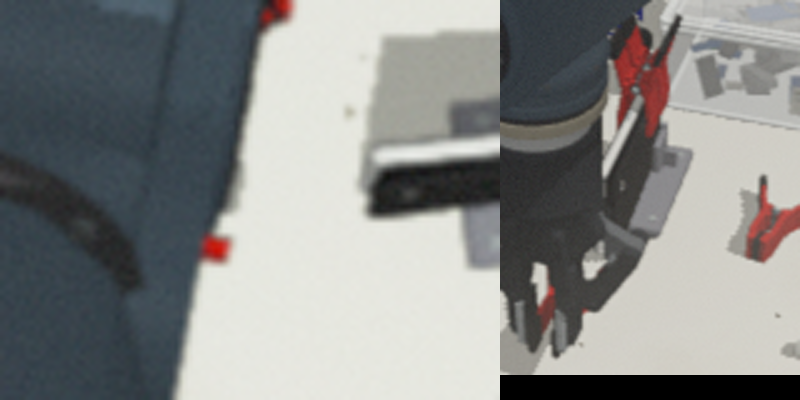

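Run:
```python
from h import *
c=dict(np.load('pics/top2.npz'))
for u,v in [(346,227),(346,229.5),(346,232.3)]: print(plane(c,u,v,.053))
print(proj(c,[.573,-.110,.053]))
q=sense()['ee_rot']; print(2*np.degrees(np.arctan2(q[1],q[0]))-90)
im=c['img'][215:245,325:355].astype(int); m=(im[:,:,0]>130)&(im[:,:,1]<90); r,k=np.nonzero(m); print(r.min()+215,r.max()+215,k.max()+325)
```

```text
[ 0.57303437 -0.1188095   0.053     ]
[ 0.56833286 -0.11886991  0.053     ]
[ 0.56307463 -0.11893747  0.053     ]
(np.float64(341.25906023251633), np.float64(226.93139684337496))
6.217716105053029
227 231 344
```

Call:
move_arm(
  rows=[
    [0.1, -0.9, 0.3, 0, 0, 0],
    [0.21, -1.9, 0.3, 0, 0, 0],
    [0.32, -2.9, 0.3, 0, 0, 0],
    [0.42, -3.9, 0.3, 0, 0, 0],
    [0.52, -4.8, 0.3, 0, 0, 0],
  ],
)

```text
t: 5.35
tcp_pos: [0.5888, -0.099, 0.0445]
ee_rot: [0.668, 0.744, 0.0, 0.0]
ft_force: [-0.4, 0.0, -0.8]
finger_gap: 0.0186
grasp_force: 50.3
```

Run:
```python
from h import *
s=sense();print(s['t'],s['tcp_pos'],s['ee_rot'],s['finger_gap'],s['grasp_force'],s['ft_force'])
a=shot('top','top3.png');b=shot('side','side3.png')
t=a['img'][185:245,335:410,::-1]; s=b['img'][130:280,280:400,::-1]
cv2.imwrite('pics/st3.png',np.hstack([cv2.resize(t,(500,400),interpolation=cv2.INTER_CUBIC),cv2.copyMakeBorder(cv2.resize(s,(300,375),interpolation=cv2.INTER_CUBIC),0,25,0,0,0)]))
```

```text
5.35 [ 0.5888285  -0.09903852  0.04448004] [6.68088831e-01 7.44081509e-01 5.40625511e-05 1.37341258e-04] 0.018560790768659567 50.254701375961304 [-0.44059802  0.04644008 -0.75968405]
```

View pics/st3.png

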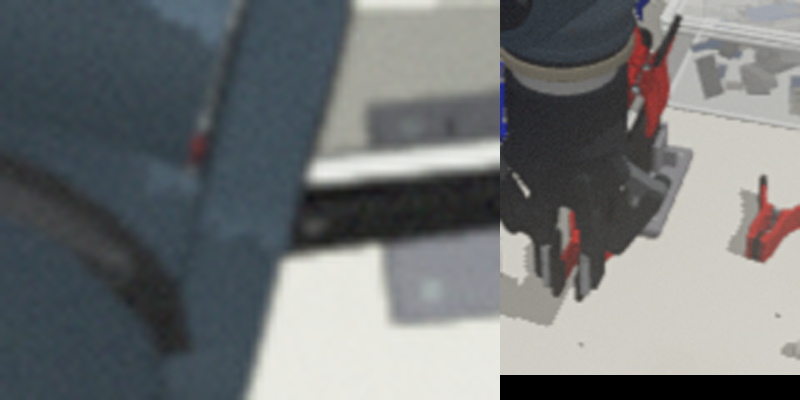

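The clip is aligned about 10 mm short of the end. The wrist hides the jaws in both views, so I'll advance slowly and watch the force.

Call:
move_arm(
  rows=[
    [-0.05, -0.4, 0, 0, 0, 0],
    [0, -0.9, 0, 0, 0, 0],
    [0.05, -1.4, 0, 0, 0, 0],
    [0.1, -1.9, 0, 0, 0, 0],
    [0.15, -2.3, 0, 0, 0, 0],
  ],
)

```text
t: 5.95
tcp_pos: [0.5903, -0.1213, 0.0443]
ee_rot: [0.668, 0.744, -0.0, 0.0]
ft_force: [0.3, 0.8, 0.1]
finger_gap: 0.0185
grasp_force: 50.3
```

Call:
move_arm(
  rows=[
    [0, 0, 0, 0, 0, 0],
    [0, 0, 0, 0, 0, 0],
    [0, 0, 0, 0, 0, 0],
    [0, 0, 0, 0, 0, 0],
    [0, 0, 0, 0, 0, 0],
  ],
)

```text
t: 6.45
tcp_pos: [0.5902, -0.1207, 0.0443]
ee_rot: [0.668, 0.744, 0.0, -0.0]
ft_force: [0.2, -0.5, -0.2]
finger_gap: 0.0183
grasp_force: 50.3
```

Run:
```python
from h import *
s=sense();print(s['t'],s['tcp_pos'],s['finger_gap'],s['grasp_force'],s['ft_force'])
b=shot('side','side4.png');a=shot('top','top4.png');w=shot('wrist','wrist4.png')
s=b['img'][150:250,300:400,::-1];t=a['img'][180:250,365:465,::-1]
cv2.imwrite('pics/st4.png',np.hstack([cv2.resize(s,(400,400),interpolation=cv2.INTER_CUBIC),cv2.copyMakeBorder(cv2.resize(t,(400,280)),0,120,0,0,0)]))
```

```text
6.45 [ 0.59019202 -0.12070463  0.04429845] 0.018309168137185822 50.255343317985535 [ 0.2486706  -0.53667203 -0.24022865]
```

Call:
move_arm(
  rows=[
    [0, 0, 0, 0, 0, 0],
    [0, 0, 0, 0, 0, 0],
    [0, 0, 0, 0, 0, 0],
    [0, 0, 0, 0, 0, 0],
    [0, 0, 0, 0, 0, 0],
  ],
  gripper=0.35,
)

```text
t: 7.1
tcp_pos: [0.5902, -0.1209, 0.0443]
ee_rot: [0.668, 0.744, 0.0, 0.0]
ft_force: [-0.8, -1.3, -0.0]
finger_gap: 0.0279
grasp_force: 6.0
```

Call:
move_arm(
  rows=[
    [0, 0, 0, 0, 0, 0],
    [0, 0, 0, 0, 0, 0],
    [0, 0, 0, 0, 0, 0],
    [0, 0, 0, 0, 0, 0],
    [0, 0, 0, 0, 0, 0],
  ],
  gripper=0.15,
)

```text
t: 7.6
tcp_pos: [0.5903, -0.1209, 0.0443]
ee_rot: [0.668, 0.744, 0.0, 0.0]
ft_force: [0.5, -0.3, -0.4]
finger_gap: 0.0364
grasp_force: 4.0
```

Run:
```python
from h import *
b=shot('side','side5.png');a=shot('top','top5.png')
s=b['img'][150:250,300:400,::-1];t=a['img'][185:245,335:435,::-1]
cv2.imwrite('pics/st5.png',np.hstack([cv2.resize(s,(400,400),interpolation=cv2.INTER_CUBIC),cv2.copyMakeBorder(cv2.resize(t,(400,240),interpolation=cv2.INTER_CUBIC),0,160,0,0,0)]))
r=lambda f:cv2.imread('pics/'+f)[200:225,385:425].astype(int)
print([np.abs(r(f)-r('top0.png')).mean().round(2) for f in('top2.png','top4.png','top5.png')])
```

```text
[np.float64(18.16), np.float64(26.44), np.float64(27.51)]
```

View pics/st5.png

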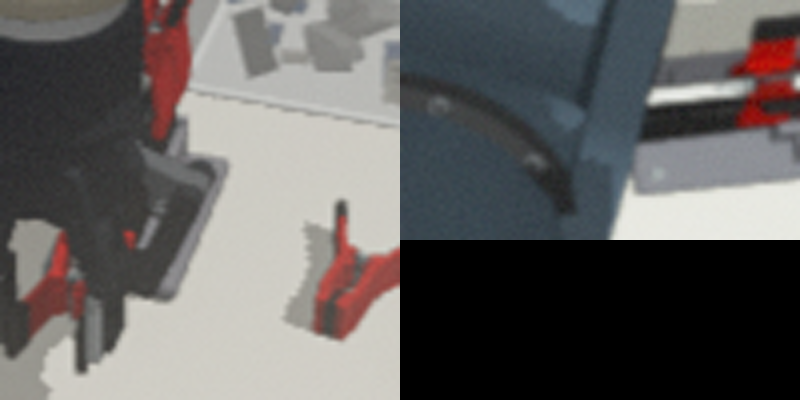

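Call:
move_arm(
  rows=[
    [0, 0, 0, 0, 0, 0],
    [0, 0, 0, 0, 0, 0],
    [0, 0, 0, 0, 0, 0],
    [0, 0, 0, 0, 0, 0],
    [0, 0, 0, 0, 0, 0],
  ],
  gripper=0.05,
)

```text
t: 8.2
tcp_pos: [0.5902, -0.1209, 0.0443]
ee_rot: [0.668, 0.744, -0.0, 0.0]
ft_force: [0.3, -1.4, -0.3]
finger_gap: 0.0409
grasp_force: 2.6
```

Call:
move_arm(
  rows=[
    [0, 0, 0, 0, 0, 0],
    [0, 0, 0, 0, 0, 0],
    [0, 0, 0, 0, 0, 0],
    [0, 0, 0, 0, 0, 0],
    [0, 0, 0, 0, 0, 0],
  ],
  gripper=-0.03,
)

```text
t: 8.7
tcp_pos: [0.5902, -0.1208, 0.0443]
ee_rot: [0.668, 0.744, -0.0, -0.0]
ft_force: [-0.5, 0.2, -0.7]
finger_gap: 0.044
grasp_force: 0.0
```

The clip released at 41–44 mm of opening, which is narrower than it would be shut and empty, so it is gripping the phone. I'll open fully and leave straight up.

Call:
move_arm(
  rows=[
    [0, 0, 0, 0, 0, 0],
    [0, 0, 0, 0, 0, 0],
    [0, 0, 0, 0, 0, 0],
    [0, 0, 0, 0, 0, 0],
    [0, 0, 0, 0, 0, 0],
  ],
  gripper=-1,
)

```text
t: 9.2
tcp_pos: [0.5902, -0.1209, 0.0443]
ee_rot: [0.668, 0.744, -0.0, 0.0]
ft_force: [-0.2, -0.2, 0.4]
finger_gap: 0.0854
grasp_force: 0.0
```

Call:
move_arm(
  rows=[
    [0, 0, 1, 0, 0, 0],
    [0, 0, 3, 0, 0, 0],
    [0, 0, 6, 0, 0, 0],
    [0, 0, 9, 0, 0, 0],
    [0, 0, 12, 0, 0, 0],
  ],
)

```text
t: 9.7
tcp_pos: [0.5901, -0.1208, 0.1663]
ee_rot: [0.668, 0.744, 0.0, 0.0]
ft_force: [1.1, 0.6, 0.2]
finger_gap: 0.0854
grasp_force: 0.0
```

Call:
move_arm(
  rows=[
    [0, 4, 1, 0, 0, 0],
    [0, 8, 2, 0, 0, 0],
    [0, 12, 2, 0, 0, 0],
    [0, 16, 2, 0, 0, 0],
    [0, 19, 2, 0, 0, 0],
  ],
)

```text
t: 10.2
tcp_pos: [0.59, 0.0713, 0.1853]
ee_rot: [0.668, 0.745, 0.0, 0.0]
ft_force: [0.6, -0.3, -0.3]
finger_gap: 0.0858
grasp_force: 0.0
```

Run:
```python
from h import *
b=shot('side','side6.png');a=shot('top','top6.png')
s=b['img'][130:250,280:380,::-1];t=a['img'][175:245,325:465,::-1]
cv2.imwrite('pics/st6.png',np.hstack([cv2.resize(s,(320,384),interpolation=cv2.INTER_CUBIC),cv2.copyMakeBorder(cv2.resize(t,(480,240),interpolation=cv2.INTER_CUBIC),0,144,0,0,0)]))
```

```text
(no output)
```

View pics/st6.png

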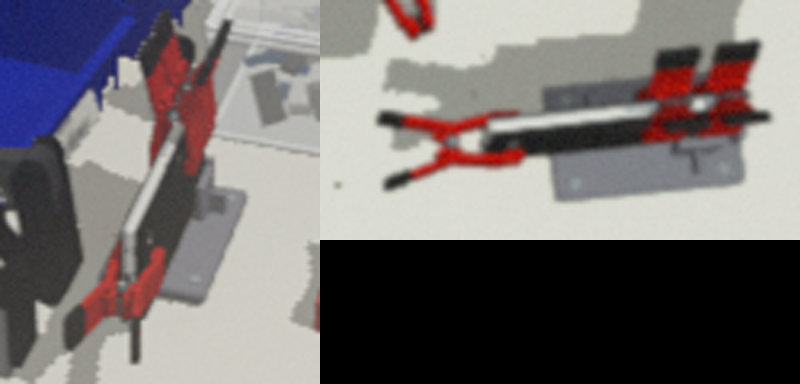

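The last picture shows the clip pinching both sides of the free end at mid-height: jaws at about (505,135) in the top crop and (140,270) in the side crop. The phone is still standing in its stand and the gripper is clear, so I'll hand in.

```bash
python3 -c "
from h import *
print(finish_job())"
```

```text
the job is handed in; nothing more can be done
None
```

The job is handed in at about 10 s: the leftmost spare clip now pinches the cover and frame at mid-height on the phone's free end. In the last pictures the seam looks shut and the phone is standing in its stand, with the robot clear.

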